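# Move the charged battery from the charger to the stick mixer

### The job

Take the charged battery pack off the charger by pressing its spring catch, and slide it onto the battery rails of the cordless stick mixer until the mixer's catch clicks behind it, so that it stays fully home by itself. Push it home without ramming it, and leave the biscuit cutter, the tub and the bowl where they are.

Things in the scene. Friction and masses are not known exactly. Their poses are not given: they have to be found in the camera images.
- pack: Grey and black battery pack, 110 long (x) x 56 wide (y) x 54 mm high, 0.25 to 0.4 kg. Origin: centre of its underside; +x is its front, the end that goes into a mount first. Foot: plate 50 wide, 8 high, its front 10 mm only 44 wide and 5 high; above it a neck 32 wide, z 8 to 16. It starts upright, latched in the charger, its x along the charger's x.
- pack_grip (a point): Middle of the pack's tall grip block, 20 mm behind and 40 mm above the pack's origin. The block: x -43 to +2, flat parallel sides 56 mm apart across y, z 16 to 54 (pack frame). The pack is best held here from above, fingers across y.
- pack_heel (a point): Middle of the rear face of the pack's heel, 55 mm behind and 10 mm above the pack's origin. The heel is the low rear end of foot and neck, z 0 to 16, 32 to 50 wide; it stands out 12 mm behind the grip block. Pushing here, low down, drives the pack along the rails; pushing high up on the block tips the pack so that it binds in the rails.
- pack_rib (a point): Middle of the top of a cross rib on the pack: x 34 to 44, 36 wide, z 28 to 37 in the pack's frame. It stands on the low front shelf (z 16 to 28, x 2 to 55). A mount's hook drops behind this rib (on its -x side).
- charger: Fixed charger: low black housing 104 wide with a battery mount on top, and a ventilated block 120 wide, 45 high behind (x 150 to 225). Origin on the bench, under the middle of a seated pack; +x is the push-in direction, roughly away from the robot. The pack comes off only along -x: draw it back until its origin is 62 mm or more behind the seat, then lift.
- charger_seat (a point): Centre of the charger's sliding floor under a seated pack, 30 mm above the charger's origin (axes as the charger's): the pack's origin is within 2 mm of here when latched. Rails, stop, ejector and catch are the same as the mixer's (see mixer_seat, mixer_stop).
- charger_catch (a joint): Angle of the charger's sprung rocker catch, rad: 0 at rest (hook down), 0.25 paddle fully down; above 0.14 the hook clears the rib. Takes 3 to 10 N at the paddle and springs back when let go. While it is held down, the ejector shoves the pack about 18 mm out by itself.
- charger_paddle (a point): Centre of the upper face of the charger catch's black paddle, 36 x 36 mm, level, 77 mm above the bench, 114 mm from the charger's origin along its +x, behind the catch's pivot. Press it straight down; it goes down up to 9 mm.
- mixer: Fixed cordless stick mixer, 470 mm long with its mount, lying along its +x on a bench rest; grey motor housing 82 in diameter, x 155 to 285, top 86 mm above the bench, then a steel shaft and bell. Its battery mount is at the near end, on a grey tongue 80 wide; empty at first. Origin on the bench, under the middle of a seated pack; +x is the push-in direction.
- mixer_seat (a point): Centre of the mixer's sliding floor under a seated pack, 30 mm above its origin (axes as the mixer's): the latched pack's origin is within 2 mm of here. Rails from x -5 to +55, 70 wide over all; channel 54 wide (2 mm play each side); inward lips 10 to 14 mm above the floor, 38 apart, hold the foot down. Slippery plastic. Flared mouth, x -25 to -5.
- mixer_porch (a point): Point on the open part of the mixer's sliding floor (x -85 to -25), 72 mm behind the seat along -x. A pack set down upright with its origin here, x along the mixer's x, stands just outside the rails and is then slid along +x.
- mixer_stop (a point): End stop, at floor level, 57 mm from the mixer's origin along x: a pack meets it 2 mm past the seat. Between its halves a spring ejector pushes the pack back out over the last 18 mm with 5 to 7 N. The catch clicks just before the stop; pushing in takes about 8 to 15 N. If let go before the click, the pack is pushed back out.
- mixer_catch (a joint): Angle of the mixer's sprung rocker catch, rad: 0 at rest. Its hook lies over the rails, 44 mm ahead of a pivot at x 78, 60 mm above the bench; the pack's rib lifts it to 0.1 to 0.16 in passing, and it snaps back to 0 behind the rib when the pack is home. It looks and works as the charger's.
- cutter: Bystander: steel biscuit cutter ring, 60 in diameter, 25 mm high; origin at the centre of its underside.
- tub: Bystander: clear empty tub, 110 in diameter, 100 mm high; origin at the centre of its underside.
- bowl: Bystander: steel bowl, 160 in diameter, 65 mm high; origin at the centre of its underside.
Not all that is in view belongs to the job. Of the things like the pack, leave any that is purple; of the rest the larger one is meant.

How it is judged:
By the outcome, as a careful person would: the job done as asked, in the order asked, and still so for the second after the job is handed in, with the robot touching nothing.
It also fails if it takes over 59 s, if anything falls off the work surface, if the arm or the gripper's body presses on something with over 40 N, if the wrist force passes 120 N, or if a joint passes its speed limit or range.

### The arm

A 6-joint arm with a two-finger parallel gripper is mounted at the origin on the work surface. World frame = base frame: x ahead of the robot, y to its left, z up, the work surface at z = 0. Lengths are in m, angles in rad, forces in N, time in s.
With the tool pointing down it reaches from about 0.275 to 0.875 m from the base axis. Payload 12.5 kg.
Tool frame: the origin (TCP) lies on the centre line of the jaws, within the pads' length; the fingertips stand r.finger_overhang ahead of it and the grasp point (between the pads) lies 3 mm ahead of it (r.finger_overhang is the distance from the TCP to the fingertips, in m); z points along the fingers, y is the line along which they close (so a half turn about z gives the same grasp; the last joint's range is limited). The gripper opens to 85 mm and grips with 20 to 120 N. Pads are 22 mm wide; open, the fingers measure 114 mm over their backs; the gripper's body (76 mm by 85 mm) begins 54 mm behind the grasp point. The pads swing forward as they close: fully open they stand 13 mm farther back than shut.
Start: joints at [-1.252, 0.351, 1.652, -0, 1.139, -0.085], TCP at [0.216, -0.506, 0.253] pointing down, gripper open.
Joint ranges: [-2.75, 2.75], [-0.79, 2.1], [0.01, 2.65], [-1.57, 4.71], [0.07, 3.14], [-2.87, 2.87]. Speed limits (rad/s): [2.22, 2.22, 2.79, 3.14, 3.14, 3.14].

### API

Orientations are given as a unit quaternion [x, y, z, w].
In Python, from cell import r, optics gives the robot as it stands. The module is installed in compiled form; this text tells all that it offers. Calls block until the motion is done:
- r.move_to(position, orientation): joint-space move of the TCP to a pose.
- r.move_linear(position, rot=None, vel=0.15): straight line of the TCP; rot=None keeps the orientation; vel is the mean speed in m/s.
- r.set_joints(angles): joint-space move.
- r.set_gripper(opening, squeeze=None): opening from 0.0 (shut) to 1.0 (fully open); squeeze is the grip in N (None keeps the last); returns when the fingers have stopped.
- r.sleep(seconds).
- r.inverse_kinematics(position, orientation): joint angles nearest the present ones, or None.
- optics.get_image(name): name is "scene" or "top" or "wrist"; returns a dict with "pixels" (480x640x3 uint8, red, green, blue), "depth" (480x640 float32, m along the optical axis (not along the pixel's ray), 0 where there is no reading), "fx", "fy", "cx", "cy" (pixels), "camera_from_world" (4x4, takes a point from world to camera coordinates); the wrist camera has in their place "mount" (4x4, takes a point from camera to tool coordinates, whose origin is the TCP and whose axes are the flange's). Camera axes: x right, y down, z forward; pixel columns grow to the right and rows downward; lengths in m; the calibration is good to about 2 mm. A picture is of the moment at which its call begins: read the wrist's pose just before it.
A pose or a line that the arm cannot do raises r.PlanningError and nothing moves.
- r.hand_in(): hands the job in; it is judged then, once.
Readings, each from a call of its own:
- r.current_t(): time.
- r.current_q(): joint angles.
- r.current_qvel(): joint speeds.
- r.current_effort(): joint torques, N m.
- r.current_tool_pos(): TCP position.
- r.current_ee_rot(): TCP orientation.
- r.current_contact_force(): force on the tool from outside, world axes, zero at the start.
- r.current_torque(): the same for the moment, N m.
- r.current_opening(): opening from 0.0 (shut) to 1.0 (fully open).
- r.current_finger_force(): force on a finger pad.
Only numpy, scipy, OpenCV 4.12 (cv2) and the standard library are available. Lean on these libraries where they do the work, as an engineer would, in place of code of your own. Each camera call takes 0.05 s, during which the arm holds its last target. There are 200 camera calls.

## Working session

There is one attempt and no reset: what is moved stays moved. The work goes in short steps, each a Python script; the robot and the scene stay as the last script left them, time stands still between calls to the robot, and variables do not carry over. Pictures are saved under pics/ and viewed, at most 10 in all, crops included, and the job is handed in when it is done.

```bash
mkdir -p pics; python3 - <<'E'
from cell import r, optics
import cv2,pickle
for n in ("scene","top"):
    d=optics.get_image(n); pickle.dump(d,open(f"{n}.pkl","wb"))
    cv2.imwrite(f"pics/{n}.png",d["pixels"][:,:,::-1]); print(n,d["fx"],d["cx"],d["cy"],d["camera_from_world"].round(3).tolist())
print(r.current_t(),r.finger_overhang,r.current_ee_rot(),r.current_tool_pos())
E
```

```text
scene 446.80815894280255 320.4560226638289 240.9683538152234 [[-0.373, 0.928, -0.015, 0.218], [0.675, 0.26, -0.691, -0.3], [-0.637, -0.268, -0.723, 1.353], [0.0, 0.0, 0.0, 1.0]]
top 500.5643578994066 319.8303174027218 236.77636311731388 [[0.003, -0.999, 0.035, -0.039], [-0.985, -0.009, -0.17, 0.499], [0.171, -0.034, -0.985, 1.078], [0.0, 0.0, 0.0, 1.0]]
0.1 0.022 [ 9.79689484e-01  2.00519842e-01 -7.15918413e-05 -5.49324884e-04] [ 0.21604307 -0.5054838   0.25278864]
```

View pics/scene.png

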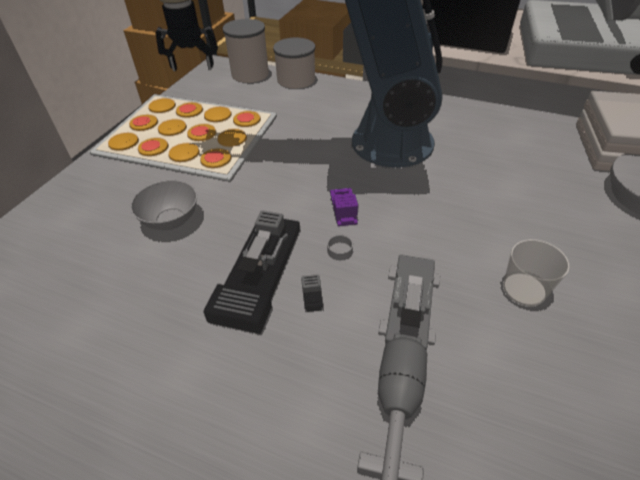

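View pics/top.png

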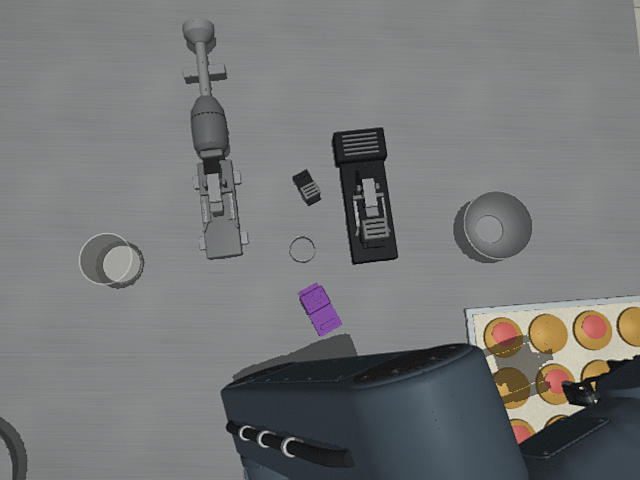

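Scene view: the charger is at about (255,270) with the big pack in it, and the mixer is at (405,370). Top view: things that look like the pack are the purple one at (320,308), which is to be left, the small grey/black one at (307,187), which is the smaller, and the grey/black one latched in the charger at (373,215), which is the larger and my choice. The mixer mount is at (220,210), the cutter at (302,249), the tub at (110,260) and the bowl at (497,225).

```bash
cat > h.py <<'E'
import numpy as np, cv2
def cloud(d, wfc=None):
    if wfc is None: wfc=np.linalg.inv(d["camera_from_world"])
    v,u=np.mgrid[0:480,0:640]; z=d["depth"]
    p=np.stack([(u-d["cx"])/d["fx"]*z,(v-d["cy"])/d["fy"]*z,z],-1)
    p=p@wfc[:3,:3].T+wfc[:3,3]; p[z==0]=np.nan
    return p
E
python3 - <<'E'
import pickle,cv2,numpy as np
from h import cloud
d=pickle.load(open("top.pkl","rb")); p=cloud(d)
im=d["pixels"][:,:,::-1]
a=cv2.resize(im[120:270,325:405],None,fx=4,fy=4,interpolation=cv2.INTER_CUBIC)
b=cv2.resize(im[120:270,185:265],None,fx=4,fy=4,interpolation=cv2.INTER_CUBIC)
cv2.imwrite("pics/crop.png",np.hstack([b,a]))
z=p[...,2]
for n,(u0,u1,v0,v1),(zl,zh) in [("block",(340,400,190,250),(.078,.09)),("charger back",(325,400,120,175),(.038,.052)),("charger hous",(330,410,165,270),(.015,.036)),
  ("mixer all",(185,250,155,262),(.02,.036)),("motor",(185,235,90,160),(.05,.1)),("shaft",(185,215,50,92),(.03,.1))]:
    m=np.zeros(z.shape,bool); m[v0:v1,u0:u1]=1; m&=(z>zl)&(z<zh)
    q=p[m]
    if len(q)<5: print(n,len(q)); continue
    (c,s,ang)=cv2.minAreaRect(q[:,:2].astype(np.float32)*1000)
    print(n,len(q),np.round(c,1),np.round(s,1),round(ang,2),"z",np.percentile(q[:,2],[5,50,95]).round(4))
print(np.nanmedian(z[300:330,100:200]))
E
```

```text
block 567 [ 545.4 -150.8] [110.9  56.3] 6.12 z [0.079  0.0855 0.0886]
charger back 1565 [ 718.5 -127.6] [ 75.9 119.8] 7.85 z [0.0413 0.0457 0.0495]
charger hous 2309 [ 565.9 -147.2] [236.5 107.7] 8.41 z [0.0256 0.0304 0.034 ]
mixer all 2122 [571.9 195.4] [234.7  80.6] 8.15 z [0.0264 0.0303 0.0338]
motor 1974 [752.3 221.1] [180.3  79.1] 8.78 z [0.0559 0.0761 0.0863]
shaft 634 [890.3 251.8] [ 71.4 106.9] 82.93 z [0.0326 0.0536 0.0596]
0.00023675326495720128
```

View pics/crop.png

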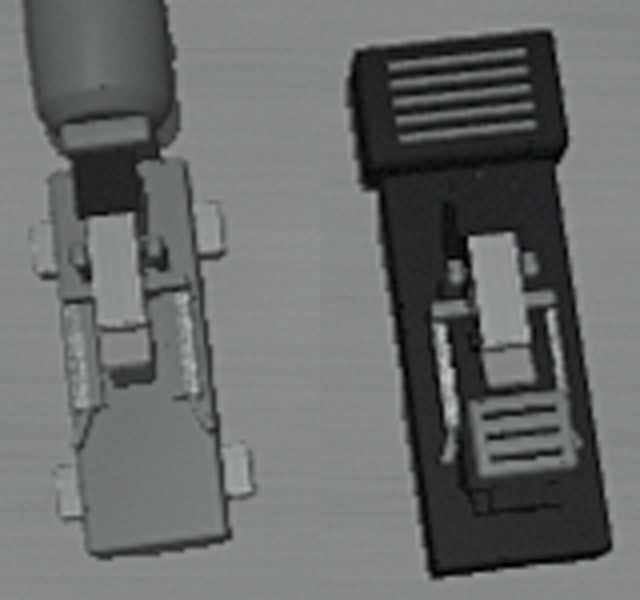

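Crop: the left half shows the empty mixer mount, with its porch at (155,490), its hook at (128,350) and the paddle in shadow at (108,180). The right half shows the charger with the grey/black slatted grip block of the large pack at (520,435) and the hook bar at (500,320). This is the right pack. Next I take wrist close-ups for accurate poses.

```bash
cat >> h.py <<'E'
from scipy.spatial.transform import Rotation as R
def Q(deg): return np.array([np.cos(np.radians(deg/2)),np.sin(np.radians(deg/2)),0,0])
def wrist(r,optics):
    T=np.eye(4);T[:3,:3]=R.from_quat(r.current_ee_rot()).as_matrix();T[:3,3]=r.current_tool_pos()
    d=optics.get_image("wrist"); return d,T@d["mount"]
E
python3 - <<'E'
from cell import r,optics
from h import *
import pickle
out=[]
for n,c in (("cw",(0.54,-.152)),("mw",(.53,.19))):
    r.move_to([c[0]-.03,c[1],.36],Q(8)); r.sleep(.2)
    d,w=wrist(r,optics); pickle.dump((d,w),open(n+".pkl","wb")); out.append(d["pixels"][:,:,::-1])
    print(n,r.current_tool_pos(),r.current_t(),w.round(3).tolist(),d["fx"])
cv2.imwrite("pics/w.png",cv2.resize(np.hstack(out),(800,300),interpolation=cv2.INTER_AREA))
E
```

```text
cw [ 0.50986419 -0.1524492   0.3598609 ] 2.075 [[0.138, -0.945, -0.295, 0.585], [-0.99, -0.132, -0.042, -0.142], [0.0, 0.298, -0.955, 0.481], [0.0, 0.0, 0.0, 1.0]] 389.7912667164211
mw [0.50027145 0.1893246  0.3600136 ] 3.6167 [[0.138, -0.946, -0.294, 0.575], [-0.99, -0.132, -0.042, 0.2], [0.001, 0.297, -0.955, 0.481], [0.0, 0.0, 0.0, 1.0]] 389.7912667164211
```

View pics/w.png

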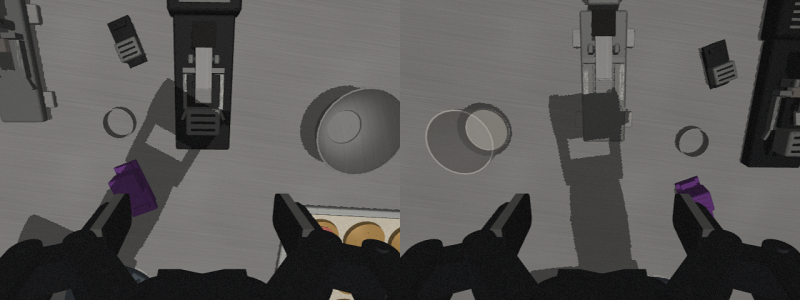

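The left half shows the charger with the grip block at (203,122) and the hook bar at (203,70). The right half shows the mixer mount with its hook at (603,68) and the porch end at (603,138). Next I fit the edges using depth.

```bash
cat > fit.py <<'E'
from h import *
import pickle
def edges(p,c,yaw,zl,zh,x0,x1,y0,y1,nm):
    t=np.radians(yaw);M=np.array([[np.cos(t),np.sin(t)],[-np.sin(t),np.cos(t)]])
    q=p.reshape(-1,3);q=q[np.isfinite(q[:,0])&(q[:,2]>zl)&(q[:,2]<zh)]
    l=(q[:,:2]-c)@M.T*1000; k=(l[:,0]>x0)&(l[:,0]<x1)&(l[:,1]>y0)&(l[:,1]<y1); l=l[k]; z=q[k,2]
    if len(l)<20: print(nm,len(l));return
    b=np.round(l[:,0]/6); L=[];
    for i in np.unique(b):
        s=l[b==i]
        if len(s)>5: L.append((i*6,s[:,1].min(),s[:,1].max()))
    L=np.array(L); mid=(L[:,1]+L[:,2])/2
    s,o=np.polyfit(L[:,0],mid,1) if len(L)>2 else (0,mid.mean())
    print(f"{nm}: n{len(l)} x[{np.percentile(l[:,0],.5):.1f},{np.percentile(l[:,0],99.5):.1f}] y[{np.median(L[:,1]):.1f},{np.median(L[:,2]):.1f}] dyaw {np.degrees(s):.2f} mid@0 {o:.1f} z {np.median(z)*1000:.1f}")
E
python3 - <<'E'
from fit import *
for src in "top","wrist":
  pc=cloud(pickle.load(open("top.pkl","rb"))) if src=="top" else cloud(*pickle.load(open("cw.pkl","rb")))
  pm=cloud(pickle.load(open("top.pkl","rb"))) if src=="top" else cloud(*pickle.load(open("mw.pkl","rb")))
  c=np.array([.5328,-.1537])
  print(src,"CHARGER"); 
  edges(pc,c,8,.078,.092,-60,10,-45,45,"block")
  edges(pc,c,8,.015,.036,-130,140,-65,65,"housing")
  edges(pc,c,8,.038,.052,140,240,-75,75,"vent")
  edges(pc,c,8,.055,.09,12,160,-30,30,"catch")
  edges(pc,c,8,.07,.09,95,140,-30,30,"paddle")
  m=np.array([.54,.191])
  print("MIXER")
  edges(pm,m,8,.022,.035,-85,-30,-60,60,"tongue")
  edges(pm,m,8,.022,.035,-110,140,-60,60,"tongue all")
  edges(pm,m,8,.037,.052,-40,60,-37,37,"rails")
  edges(pm,m,8,.055,.09,12,140,-30,30,"catch")
  edges(pm,m,8,.05,.1,150,290,-60,60,"motor")
E
```

```text
top CHARGER
block: n528 x[-42.1,2.7] y[-25.0,29.7] dyaw -1.61 mid@0 1.7 z 85.8
housing: n2277 x[-83.4,139.4] y[-49.5,53.5] dyaw -0.73 mid@0 2.5 z 30.4
vent: n1565 x[150.7,224.5] y[-59.0,59.2] dyaw -0.51 mid@0 1.7 z 45.7
catch: n992 x[12.5,130.8] y[-22.4,25.4] dyaw -0.64 mid@0 2.2 z 74.8
paddle: n254 x[95.4,131.3] y[-16.5,18.3] dyaw -0.08 mid@0 1.0 z 77.8
MIXER
tongue: n863 x[-84.5,-30.2] y[-40.3,39.0] dyaw -0.34 mid@0 -0.9 z 30.1
tongue all: n2071 x[-84.4,137.9] y[-39.7,38.9] dyaw -0.11 mid@0 -1.6 z 30.3
rails: n475 x[-23.0,59.1] y[-35.0,34.5] dyaw 0.31 mid@0 -0.4 z 44.3
catch: n789 x[12.9,139.5] y[-16.0,16.6] dyaw 0.35 mid@0 -0.2 z 76.1
motor: n1769 x[150.6,282.4] y[-38.0,35.8] dyaw -0.25 mid@0 0.3 z 77.1
wrist CHARGER
block: n2360 x[-43.8,0.9] y[-24.0,31.3] dyaw -1.02 mid@0 3.3 z 85.9
housing: n9541 x[-84.2,139.5] y[-48.5,54.3] dyaw -0.70 mid@0 3.2 z 30.6
vent: n2472 x[148.0,165.1] y[-58.2,60.6] dyaw 0.94 mid@0 -1.5 z 45.1
catch: n5225 x[12.7,128.6] y[-22.6,27.4] dyaw 0.11 mid@0 2.2 z 76.3
paddle: n1510 x[95.2,129.1] y[-15.7,19.4] dyaw 4.52 mid@0 -6.5 z 77.5
MIXER
tongue: n3075 x[-84.8,-30.7] y[-38.2,40.9] dyaw -0.21 mid@0 1.1 z 30.7
tongue all: n8409 x[-85.2,137.0] y[-38.0,40.9] dyaw -0.15 mid@0 1.7 z 30.6
rails: n2055 x[-23.8,59.3] y[-33.4,36.1] dyaw 0.86 mid@0 0.9 z 44.7
catch: n4443 x[12.2,139.6] y[-15.4,18.7] dyaw 0.21 mid@0 1.2 z 76.7
motor 0
```

```bash
cat >> h.py <<'E'
CH=(np.array([.5320,-.1512]),7.3); MX=(np.array([.540,.191]),7.9)
def W(f,x,y,z):
    t=np.radians(f[1]); c,s=np.cos(t),np.sin(t)
    return np.array([f[0][0]+c*x-s*y, f[0][1]+s*x+c*y, z])
E
python3 - <<'E'
from cell import r,optics
from h import *
import pickle
q=Q(CH[1]); r.set_gripper(0.0)
r.move_to(W(CH,.114,0,.16),q)
r.move_linear(W(CH,.114,0,.106),vel=.1)
f0=r.current_contact_force()[2]; z=.102
while z>.0885:
    r.move_linear(W(CH,.114,0,z),vel=.04); F=r.current_contact_force()[2]-f0
    print(round(z,4),round(r.current_tool_pos()[2],4),round(F,1))
    if F>22: break
    z-=.002
r.sleep(.6); print(r.current_contact_force(),r.current_tool_pos())
r.move_linear(W(CH,.114,0,.16),vel=.2); 
r.set_gripper(1.0)
r.move_to(W(CH,-.03,0,.30),q); r.sleep(.1)
d,w=wrist(r,optics); pickle.dump((d,w),open("cw2.pkl","wb")); cv2.imwrite("pics/w2.png",d["pixels"][:,:,::-1])
from fit import edges
p=cloud(d,w); edges(p,CH[0],CH[1],.078,.092,-90,10,-45,45,"block"); print(r.current_t())
E
```

```text
0.102 0.1022 0.5
0.1 0.1 0.8
0.098 0.0985 3.6
0.096 0.097 6.7
0.094 0.0953 8.2
0.092 0.0938 9.4
0.09 0.0921 10.2
[ 8.53772218  3.42863852 10.80992197] [ 0.64773507 -0.13662797  0.09222991]
block: n3010 x[-63.0,-19.7] y[-26.9,28.0] dyaw 0.43 mid@0 0.8 z 84.7
11.1917
```

The pack has been ejected about 20 mm. Next I grip it, draw it back, lift it and carry it to the porch.

```bash
python3 - <<'E'
from cell import r,optics
from h import *
import pickle
q=Q(CH[1]); X=-.0205-.020; Y=.0005; Z=.073
r.move_linear(W(CH,X,Y,.13),vel=.2)
r.move_linear(W(CH,X,Y,Z),vel=.1); print(r.current_contact_force())
r.set_gripper(0.0,squeeze=45); print("open",r.current_opening(),r.current_finger_force(),r.current_contact_force())
for x in (-.06,-.09,-.108):
    r.move_linear(W(CH,x,Y,Z),vel=.06); print(x,r.current_contact_force().round(1),r.current_tool_pos().round(4))
r.move_linear(W(CH,-.108,Y,.20),vel=.12); r.sleep(.1)
d,w=wrist(r,optics); pickle.dump((d,w),open("cw3.pkl","wb")); cv2.imwrite("pics/w3.png",d["pixels"][:,:,::-1])
print(r.current_opening(),r.current_finger_force(),r.current_contact_force(),r.current_t())
E
```

```text
[-0.77793528 -0.15208438 -0.10958797]
open 0.6488678738824033 48.51354539394379 [-1.47719408  0.38733239  4.81059057]
-0.06 [-2.9 -0.8 10.3] [ 0.4719 -0.1587  0.0737]
-0.09 [-2.5 -0.7 10.4] [ 0.4422 -0.1625  0.0737]
-0.108 [-3.8 -0.4 11.6] [ 0.4241 -0.1647  0.0736]
0.6437685518075845 48.058093786239624 [-0.87388716 -0.48270163 -2.83690451] 16.225
```

View pics/w3.png

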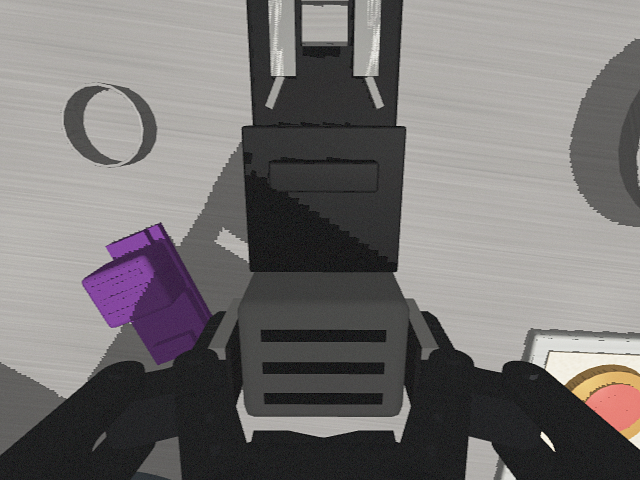

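The pack is held squarely by the grip block (325,345), with the rib at (323,176) and its front edge at row 127. The purple pack, the cutter and the bowl are untouched. Next I measure the pose in the hand.

```bash
python3 - <<'E'
from fit import *
from cell import r
d,w=pickle.load(open("cw3.pkl","rb")); p=cloud(d,w)
t=r.current_tool_pos(); print(t)
for zl,zh,x0,x1,n in ((.205,.225,-40,40,"top"),(.165,.21,8,90,"shelf+rib"),(.186,.2,8,70,"rib"),(.175,.187,24,110,"shelf")):
    edges(p,t[:2],CH[1],zl,zh,x0,x1,-35,35,n)
E
```

```text
[ 0.42456303 -0.16431564  0.19940584]
top: n22818 x[-22.5,21.1] y[-27.7,28.6] dyaw -0.34 mid@0 0.3 z 210.4
shelf+rib: n31104 x[9.9,73.6] y[-27.7,28.4] dyaw -0.09 mid@0 0.4 z 184.7
rib: n6163 x[10.7,62.9] y[-24.2,27.2] dyaw -1.78 mid@0 1.3 z 193.1
shelf: n18280 x[24.2,73.6] y[-27.8,28.4] dyaw -0.07 mid@0 0.4 z 184.2
```

```bash
python3 - <<'E'
from cell import r,optics
from h import *
import pickle
q=Q(MX[1]); o=-.0192
r.move_to(W(MX,-.072+o,0,.19),q)
r.move_linear(W(MX,-.072+o,0,.085),vel=.15)
z=.078
while z>.0715:
    r.move_linear(W(MX,-.072+o,0,z),vel=.04); F=r.current_contact_force(); print(z,F.round(1))
    if F[2]>2: break
    z-=.0015
z=r.current_tool_pos()[2]
for x in (-.06,-.05,-.04,-.03):
    r.move_linear(W(MX,x+o,0,z),vel=.05); F=r.current_contact_force(); print(x,F.round(1),r.current_tool_pos().round(4))
    if np.hypot(*F[:2])>20: break
r.set_gripper(1.0); 
r.move_linear(W(MX,-.03+o,0,.15),vel=.2)
r.move_to(W(MX,-.10,0,.25),q); r.sleep(.1)
d,w=wrist(r,optics); pickle.dump((d,w),open("mw2.pkl","wb")); cv2.imwrite("pics/w4.png",d["pixels"][:,:,::-1])
from fit import edges
p=cloud(d,w); edges(p,MX[0],MX[1],.078,.092,-120,10,-45,45,"block");edges(p,MX[0],MX[1],.054,.062,-60,60,-45,45,"shelf"); print(r.current_t())
E
```

```text
0.078 [ 0.4  1.2 -3.9]
0.0765 [ 0.   0.2 -2.9]
0.075 [-0.4  0.1 -3.7]
0.0735 [-0.2 -0.   2. ]
0.072 [-5.5 -1.4 22.9]
-0.06 [1.3 0.2 3.7] [0.462  0.1802 0.0738]
-0.05 [0.8 0.6 4.8] [0.4716 0.1815 0.0738]
-0.04 [ 0.4 -0.2  4.5] [0.4814 0.1829 0.0738]
-0.03 [ 1.6 -0.2  4.7] [0.4913 0.1843 0.0738]
block: n4794 x[-72.7,-28.9] y[-27.4,28.0] dyaw -0.11 mid@0 0.2 z 84.7
shelf: n4368 x[-28.5,23.5] y[-27.3,28.2] dyaw 0.08 mid@0 0.4 z 58.7
22.7583
```

View pics/w4.png

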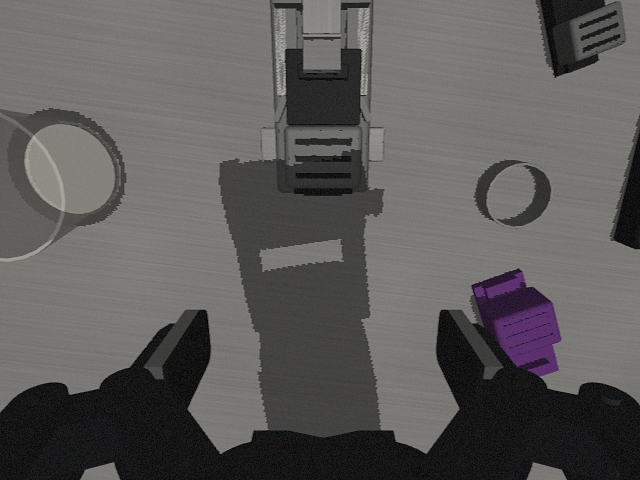

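The pack stands square in the rail mouth, with the block at (325,158) and the rib still short of the hook at (322,55). Its origin is at about x=-30 mm. Next I push it by the heel with the fingers shut.

```bash
python3 - <<'E'
from cell import r,optics
from h import *
import pickle
from fit import edges
q=Q(MX[1]); r.set_gripper(0.0)
r.move_to(W(MX,-.125,0,.12),q); r.move_linear(W(MX,-.125,0,.0575),vel=.12); r.sleep(.2)
t=np.radians(MX[1]); u=np.array([np.cos(t),np.sin(t)])
f0=r.current_contact_force(); x=-.105; hist=[]
while x<-.055:
    r.move_linear(W(MX,x,0,.0575),vel=.03); f=r.current_contact_force()-f0
    F=-f[:2]@u; a=(r.current_tool_pos()[:2]-MX[0])@u; hist.append((round(x*1000,1),round(a*1000,1),round(F,1),round(f[2],1)))
    if F>26: break
    x+=.002 if x<-.072 else .001
print(hist); r.sleep(.2)
r.move_linear(W(MX,-.12,0,.0575),vel=.12); r.move_linear(W(MX,-.12,0,.13),vel=.25)
r.move_to(W(MX,-.06,0,.25),q); r.sleep(.1)
d,w=wrist(r,optics); pickle.dump((d,w),open("mw3.pkl","wb")); cv2.imwrite("pics/w5.png",d["pixels"][:,:,::-1])
p=cloud(d,w); edges(p,MX[0],MX[1],.078,.092,-120,5,-45,45,"block");edges(p,MX[0],MX[1],.054,.062,-60,70,-45,45,"shelf"); edges(p,MX[0],MX[1],.07,.085,30,140,-20,20,"catch");print(r.current_t())
E
```

```text
[(-105.0, np.float64(-105.2), np.float64(0.4), np.float64(1.7)), (-103.0, np.float64(-102.9), np.float64(0.2), np.float64(1.5)), (-101.0, np.float64(-100.9), np.float64(0.1), np.float64(-0.0)), (-99.0, np.float64(-98.9), np.float64(0.3), np.float64(0.2)), (-97.0, np.float64(-96.9), np.float64(0.3), np.float64(0.7)), (-95.0, np.float64(-95.0), np.float64(0.4), np.float64(0.8)), (-93.0, np.float64(-93.0), np.float64(1.9), np.float64(1.4)), (-91.0, np.float64(-90.8), np.float64(2.4), np.float64(-0.2)), (-89.0, np.float64(-88.8), np.float64(1.8), np.float64(0.6)), (-87.0, np.float64(-86.8), np.float64(1.6), np.float64(-0.1)), (-85.0, np.float64(-85.3), np.float64(4.6), np.float64(2.1)), (-83.0, np.float64(-84.0), np.float64(7.9), np.float64(4.0)), (-81.0, np.float64(-82.3), np.float64(8.2), np.float64(4.0)), (-79.0, np.float64(-80.5), np.float64(9.8), np.float64(3.1)), (-77.0, np.float64(-78.3), np.float64(7.3), np.float64(0.7)), (-75.0, np.float64(-76.3), np.float64(7.2), np.float64(0.7)), (-73.0, np.float64(-74.3), np.float64(7.7), np.float64(0.0)), (-71.0, np.float64(-72.3), np.float6
[... 284 characters left out ...]
.float64(-67.3), np.float64(8.2), np.float64(-0.2)), (-65.0, np.float64(-66.2), np.float64(7.3), np.float64(0.0)), (-64.0, np.float64(-65.4), np.float64(8.8), np.float64(-0.5)), (-63.0, np.float64(-65.3), np.float64(12.6), np.float64(4.3)), (-62.0, np.float64(-65.2), np.float64(17.5), np.float64(7.5)), (-61.0, np.float64(-65.2), np.float64(21.6), np.float64(8.6)), (-60.0, np.float64(-65.1), np.float64(24.6), np.float64(11.0)), (-59.0, np.float64(-65.0), np.float64(27.6), np.float64(12.4))]
block: n4729 x[-44.7,0.0] y[-27.4,28.1] dyaw 0.04 mid@0 0.4 z 85.9
shelf: n3078 x[-0.3,69.4] y[-27.1,28.3] dyaw 0.47 mid@0 0.4 z 59.1
catch: n3645 x[30.6,89.4] y[-11.2,14.2] dyaw 1.20 mid@0 0.1 z 76.6
35.1
```

View pics/w5.png

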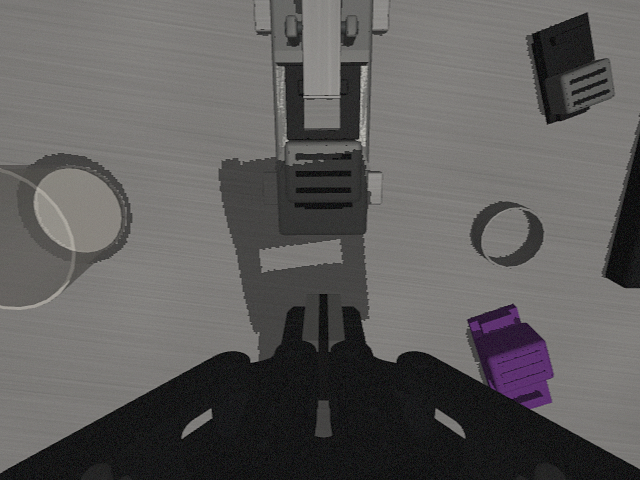

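The pack is home: the block is at (323,175), the hook has dropped behind the rib at (322,110), and it stayed put after release. I check the catch angle and the drift, then hand in.

```bash
python3 - <<'E'
from cell import r,optics
from h import *
from fit import edges
import pickle
r.move_to(W(MX,-.10,0,.30),Q(MX[1])); r.sleep(.5)
new=optics.get_image("top"); d,w=wrist(r,optics)
edges(cloud(d,w),MX[0],MX[1],.078,.092,-120,5,-45,45,"block")
t=np.radians(MX[1]);M=np.array([[np.cos(t),np.sin(t)],[-np.sin(t),np.cos(t)]])
def slope(p):
    q=p.reshape(-1,3);q=q[np.isfinite(q[:,0])&(q[:,2]>.068)&(q[:,2]<.086)]; l=(q[:,:2]-MX[0])@M.T
    k=(l[:,0]>.045)&(l[:,0]<.13)&(abs(l[:,1])<.008); return np.polyfit(l[k,0],q[k,2],1)[0],k.sum()
print("catch slope before/after",slope(cloud(pickle.load(open("top.pkl","rb")))),slope(cloud(new)))
a=pickle.load(open("top.pkl","rb"))["pixels"].astype(int); b=new["pixels"].astype(int)
for n,(u0,u1,v0,v1) in dict(cutter=(286,318,232,266),tub=(75,148,228,292),bowl=(450,536,188,266)).items(): print(n,abs(a-b)[v0:v1,u0:u1].mean().round(1))
print(r.current_t(),r.current_contact_force().round(1))
E
```

```text
block: n3784 x[-45.0,-0.8] y[-27.1,27.8] dyaw -8.07 mid@0 -1.6 z 85.9
catch slope before/after (np.float64(0.020663974934554644), np.int64(272)) (np.float64(0.00842393220991035), np.int64(230))
cutter 6.6
tub 44.1
bowl 5.9
36.0667 [ 0.   0.5 -0.6]
```

```bash
python3 - <<'E'
from cell import r,optics
import pickle,numpy as np
a=pickle.load(open("scene.pkl","rb"))["pixels"].astype(int); b=optics.get_image("scene")["pixels"].astype(int)
for n,(u0,u1,v0,v1) in dict(tub=(498,572,238,312),bowl=(128,200,180,236),cutter=(325,355,233,262)).items(): print(n,np.median(abs(a-b)[v0:v1,u0:u1]),abs(a-b)[v0:v1,u0:u1].mean().round(1))
print(r.hand_in())
E
```

```text
tub 3.0 3.4
bowl 3.0 3.0
cutter 3.0 3.3
the job is handed in; nothing more can be done
None
```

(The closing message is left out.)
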